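# Mix the jar and hold the sprung tray out at the pointer

## Robot

A 6-joint arm with a two-finger parallel gripper is mounted at the origin on a cart in front of the work surface, level with it; the furniture and walls round the work are solid. World frame = base frame: x ahead of the robot, y to its left, z up, the work surface at z = 0. Lengths are in m, angles in degrees, forces in N, time in s.
With the tool pointing down it reaches from about 0.325 to 0.775 m from the base axis. Payload 9.3 kg.
Tool frame: the origin (TCP) lies midway between the tips of the shut fingers; the grasp point (between the pads) lies 19 mm behind it; z points along the fingers, y is the line along which they close (so a half turn about z gives the same grasp; the last joint's range is limited). The gripper opens to 85 mm and grips with 20 to 120 N. Pads are 22 mm wide; open, the fingers measure 114 mm over their backs; the gripper's body (76 mm by 85 mm) begins 54 mm behind the grasp point. The pads swing forward as they close: fully open they stand 13 mm farther back than shut.
Start: joints at [-80.592, 14.817, 1.232, 76.415, 0, 81.257], TCP at [0.171, -0.523, 0.231] pointing down, gripper open.
Joint ranges: [-174.27, 174.27], [-52.1, 104.24], [-59.71, 78.15], [-110.17, 111.67], [-87.03, 83.33], [-180, 180]. Speed limits (degrees/s): [127.2, 127.2, 159.86, 180, 180, 180].

## Interface

Orientations are given as [roll, pitch, yaw] about the fixed x, y, z axes, in that order (R = Rz(yaw) Ry(pitch) Rx(roll)).
In Python, from plant import robot gives the robot as it stands. The module is installed in compiled form; this text tells all that it offers.
- The arm moves only by the tool move_arm, never from a script. Its argument "plan" is one flat list of numbers, 7 for each row, row after row: the shift along the tool's x, y, z scaled (see below), then the turn, a rotation vector about the tool's x, y, z scaled (see below), then the opening, from -1 (shut) to 1 (fully open). In form: [x, y, z, rx, ry, rz, gripper, x, y, z, rx, ry, rz, gripper, ...]. A call has 1 to 5 rows; each row shifts and turns the commanded pose from where the row before left it, along the tool's axes as they then stand; what a row does not reach is not made up. The controller multiplies each number of a shift by 0.3 m and each number of a turn by 0.5 rad. A row lasts 1/8 s, in which the tool goes at most 62.5 mm and 10.7 degrees, less where a joint would pass 70% of its speed; a pose out of reach is approached as far as the arm can. A call with a number of a shift or a turn outside -1 to 1 is refused whole. A call with a gripper value outside its range is refused whole. The fingers move at their own pace and stop on an object; the grip force is fixed at half the most. Time passes only in rows, so rows that do not move let the fingers close. It gives the time, the measured TCP pose, the force, the opening and the grip force at its end, in the units of the state.
- robot.get_obs(): the state, without advancing time (a new reading comes with each control period).
- robot.read_camera(name): name is "scene" or "top"; returns (picture, depth): 480x640x3 uint8, red, green, blue; 480x640 float32, m along the optical axis (not along the pixel's ray), 0 where there is no reading.
- robot.camera_params(name): a dict with "mtx" (3x3 intrinsics, pixels), "k1" (the pictures are not rectified: a ray, as slopes to the right and down, at radius r is drawn at 1 + k1 r^2 times it, then the intrinsics apply), "rvec" (rotation vector, rad) and "tvec" (3), from world to camera coordinates, as OpenCV has them. Camera axes: x right, y down, z forward; pixel columns grow to the right and rows downward; lengths in m; the calibration is good to about 2 mm. A picture is of the moment at which its call begins. camera_params takes no time and is no camera call.
- robot.finish_job(): hands the job in; it is judged then, once.
Trained networks look in the newest picture that a camera, given by its name, has taken for a name from the list of things; names that differ only in an ending like _2 or _b are one class to them, and where a whole thing is asked for, a point or a joint stands for the part that bears it (a point fixed in the world has none). Each returns a list of dicts, best first, with "score" (0 to 1); they miss things now and then, are a little off and sometimes report something else, mostly with a low value. They report only what shows in the picture. A call takes as long as a camera call.
- robot.recognise(camera, label): "rect" ([left, top, right, bottom] as shares, 0 to 1, of the picture: columns of its width, rows of its height, round what is visible of it).
- robot.silhouettes(camera, label): "mask" (480x640 bool, what is visible of it) and "rect" ([left, top, right, bottom] as shares, 0 to 1, of the picture: columns of its width, rows of its height, round what is visible of it).
The state is a dict: "time": time; "joints": joint angles; "joint_velocities": joint speeds; "effort": joint torques, N m; "position": TCP position; "eef_rot": TCP orientation; "contact_force": force on the tool from outside, world axes, zero at the start; "torque": the same for the moment, N m; "gripper_width": opening from 0.0 (shut) to 1.0 (fully open); "finger_force": force on a finger pad.
Only numpy, scipy, OpenCV 4.12 (cv2) and the standard library are available. Lean on these libraries where they do the work, as an engineer would, in place of code of your own. Each camera call takes 0.05 s, during which the arm holds its last target. There are 200 camera calls.

## Task

Mix the powder jar in the hand mixer: turn the crank wheel clockwise (seen from above) through one full turn with the tray left shut. Then pull the spring-return tray out by its upright tab until its front face is level with the little pointer on the side rail, and finish while still holding it there, so that a colleague can lift the jar out. Keep the jar standing in its pocket, do not shift the pointer, and leave the things around the mixer where they are.

Things in the scene. Friction and masses are not known exactly. Their poses are not given: they have to be found in the camera images.
- mixer: Fixed white housing 114 x 114 mm, 60 mm high, wheel on top, on a 6 mm base plate. Origin: middle of the housing's underside, on the table. x points to its back, y to the side with the pointer rail, z up; the tray comes out along -x. Base plate: x -135 to 60, y -65 to 85 mm. Place varies, turned by up to 0.3 rad.
- mix_wheel (a joint): Angle of the crank wheel in rad, growing clockwise seen from above. At 0 the crank grip lies straight behind the axis (mixer +x), at 1.57 at mixer -y. Starts between 0.1 and 0.6; a stop at 7.2 lies just past one full turn. Light friction (about 1 N at the grip), stays where left.
- wheel_axis (a point): Point on the upright wheel axis at the gripping height, 98 mm above the table (mixer x +12, y 0). The wheel is a disc 98 mm across; its top, 72 mm above the table, rises to a hub and screw 79 mm high at the middle.
- crank_grip (a point): Gripping point of the black finger grip, an upright round sleeve 16 mm thick that stands 36 mm off the axis, from 74 to 114 mm above the table (this point: 98 mm). The sleeve spins freely on its pin, so a gripper need not turn with it.
- tray (a joint): How far the tray is pulled out, in m: 0 shut, 0.07 at its stop. A spring pulls it back in: about 3 N shut, 7 N at the pointer, 9 N at the stop. Let go, it returns.
- pull_tab (a point): On the middle of the tray's upright black rubber pull tab, 45 mm above the table; moves with the tray (105 mm in front of the mixer origin when shut). Tab: 14 mm wide (mixer y), 20 mm deep (x), from 10 to 60 mm above the table. A 12 mm wide arm joins it to the tray's front face, 38 mm behind.
- tray_face (a point): On the outer front face of the tray's grey front panel (112 mm wide, top 42 mm above the table), near its end at the pointer's side. Axes as the mixer's; moves with the tray.
- pointer (a point): Tip of the thin fin at the middle of a dark rider, 14 mm above the table; rider 16 x 14 mm, top at 21 mm, on the rail at mixer y +75 mm, 42 to 56 mm in front of the shut tray's face (varies). Axes as the mixer's: the tray is at the pointer when tray_face and pointer have the same mixer x. The rider moves only if pushed with over 8 N.
- jar: Small clear round jar with silver powder, 38 mm wide, 19 mm high, standing loose in a 41 mm square pocket with 10 mm walls behind the tray's front; hidden in the housing while the tray is shut. Origin: centre of its underside.
- pocket (a point): Middle of the pocket's floor in the tray, 14 mm above the table.
- side_polish: Bystander: polish bottle, 30 mm wide, 69 mm high, standing about 135 mm to mixer +y. Origin: centre of its underside.
- side_jar: Bystander: low copper-powder jar, 39 mm wide, 19 mm high, about 115 mm to mixer -y.
- side_clipper: Bystander: steel nail clipper 63 x 12 x 12 mm, lying about 125 mm to mixer -y, behind the copper jar.

How it is judged:
By the outcome, as a careful person would: the job done as asked, in the order asked, and still so for the second after the job is handed in, while the arm keeps its last pose, push and grip.
It also fails if it takes over 48 s, if anything falls off the work surface, if the arm or the gripper's body presses on something with over 40 N, if the wrist force passes 120 N, or if a joint passes its speed limit or range.

## Working session

There is one attempt and no reset: what is moved stays moved. The work goes in short steps, Python scripts to look and compute and a tool call to move; the robot and the scene stay as the last step left them, time stands still between calls to the robot, and variables do not carry over. Pictures are saved under pics/ and viewed, at most 10 in all, crops included, and the job is handed in when it is done.

Besides the shell and the picture viewer there is one more tool, called after "Call:" as a command line: name --argument value ..., lists and objects as JSON in quotes. move_arm: Moves the arm, as the interface text tells. Its arguments: {"type":"object","properties":{"plan":{"type":"array","items":{"type":"number"}}},"required":["plan"]}

```bash
mkdir -p pics
cat > h.py <<'E'
import numpy as np, cv2
from plant import robot
def cam(n):
    p=robot.camera_params(n); R=cv2.Rodrigues(np.array(p["rvec"],float))[0]
    return np.array(p["mtx"],float),float(p["k1"]),R,np.array(p["tvec"],float).ravel()
def rays(n,uv):
    K,k1,R,t=cam(n); uv=np.atleast_2d(uv).astype(float)
    s=cv2.undistortPoints(uv[:,None],K,np.array([k1,0,0,0,0.]))[:,0]
    return np.c_[s,np.ones(len(s))],R,t
def world(n,uv,d):
    s,R,t=rays(n,uv); return (s*np.reshape(d,(-1,1))-t)@R
def atz(n,uv,z):
    s,R,t=rays(n,uv); c=-R.T@t; d=s@R; return c+d*((z-c[2])/d[:,2:])
def proj(n,P):
    K,k1,R,t=cam(n); return cv2.projectPoints(np.atleast_2d(P).astype(float),R,t,K,np.array([k1,0,0,0,0.]))[0][:,0]
E
python3 - <<'E'
from h import *
ims=[]
for n in("scene","top"):
    im,d=robot.read_camera(n); np.savez(f"{n}0.npz",im=im,d=d); cv2.imwrite(f"pics/{n}0.png",im[:,:,::-1])
    K,k1,R,t=cam(n); print(n,K.round(1).tolist(),k1,"pos",(-R.T@t).round(3),"axis",R[2].round(2))
    for l in("mixer","mix_wheel","crank_grip","pull_tab","tray_face","pointer","side_polish","side_jar","side_clipper"):
        for r in robot.recognise(n,l)[:2]: print(l,round(r["score"],2),(np.array(r["rect"])*[640,480,640,480]).round(0).tolist())
o=robot.get_obs(); print(o)
E
```

```text
scene [[530.7, 0.0, 328.1], [0.0, 530.7, 237.6], [0.0, 0.0, 1.0]] -0.15749372561629194 pos [ 0.05  -0.424  0.583] axis [ 0.67  0.47 -0.58]
mixer 0.75 [208.0, 211.0, 346.0, 342.0]
mixer 0.63 [247.0, 270.0, 313.0, 313.0]
mix_wheel 0.85 [272.0, 210.0, 330.0, 262.0]
mix_wheel 0.63 [250.0, 269.0, 316.0, 318.0]
crank_grip 0.97 [269.0, 207.0, 335.0, 262.0]
pull_tab 0.77 [254.0, 270.0, 309.0, 316.0]
tray_face 0.85 [248.0, 271.0, 312.0, 316.0]
pointer 0.53 [218.0, 297.0, 227.0, 303.0]
side_polish 0.83 [217.0, 231.0, 235.0, 269.0]
side_jar 0.58 [335.0, 306.0, 355.0, 333.0]
side_clipper 0.59 [359.0, 280.0, 394.0, 293.0]
top [[456.1, 0.0, 313.9], [0.0, 456.1, 247.9], [0.0, 0.0, 1.0]] -0.00761690492658614 pos [ 0.481 -0.006  0.929] axis [ 0.14 -0.04 -0.99]
mixer 0.57 [234.0, 220.0, 320.0, 331.0]
mixer 0.27 [252.0, 216.0, 303.0, 269.0]
mix_wheel 0.92 [252.0, 222.0, 301.0, 275.0]
crank_grip 0.97 [250.0, 218.0, 300.0, 268.0]
pull_tab 0.66 [253.0, 277.0, 311.0, 312.0]
pull_tab 0.47 [201.0, 269.0, 219.0, 287.0]
tray_face 0.66 [251.0, 277.0, 313.0, 310.0]
pointer 0.4 [246.0, 312.0, 251.0, 325.0]
side_p
[... 212 characters left out ...]
272.0]
{'time': 1.0, 'joints': array([-8.05907862e+01,  1.48154608e+01,  1.23241626e+00,  7.64173443e+01,
       -6.74909552e-04,  8.12575798e+01]), 'joint_velocities': array([ 0.00362709,  0.07616025, -0.14389076,  0.03045708, -0.01804571,
       -0.05523742]), 'effort': array([-1.22644869e-03, -5.55393612e+01,  3.44735920e+01,  1.47621478e-03,
       -4.46956392e-04,  7.13054362e-06]), 'position': array([ 0.17134121, -0.52261453,  0.2312942 ]), 'eef_rot': array([-1.79999513e+02,  6.07970187e-04,  1.81516340e+01]), 'contact_force': array([-0.13972894,  0.85636524, -0.25678887]), 'torque': array([-0.00677375, -0.00880682, -0.02707074]), 'finger_force': 0.0, 'gripper_width': 1.00041460976764}
```

Run:
```python
import cv2
a=cv2.imread("pics/top0.png")[195:345,185:385]; cv2.imwrite("pics/topc.png",cv2.resize(a,None,fx=4,fy=4,interpolation=cv2.INTER_CUBIC))
b=cv2.imread("pics/scene0.png")[195:345,200:400]; cv2.imwrite("pics/scenec.png",cv2.resize(b,None,fx=4,fy=4,interpolation=cv2.INTER_CUBIC))
```

```text
(no output)
```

View pics/topc.png

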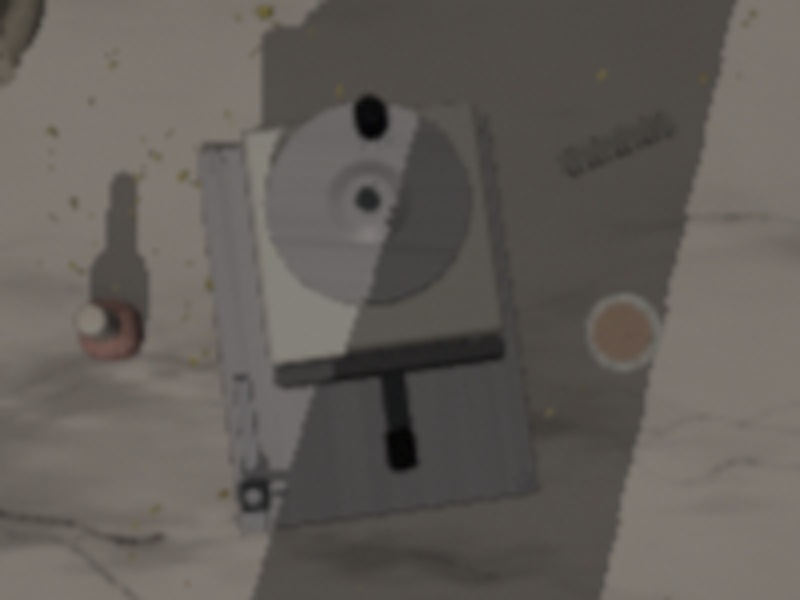

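View pics/scenec.png

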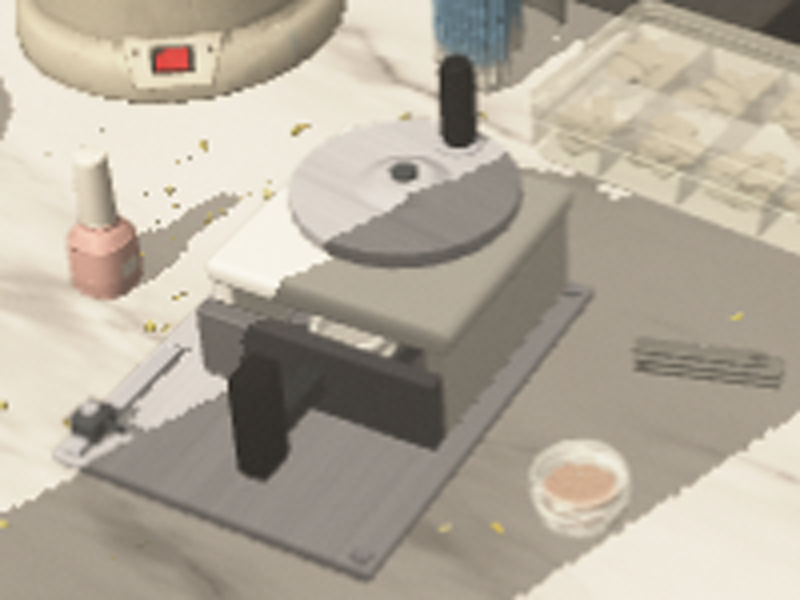

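The top view shows the screw at crop (369,200), the tab at (401,440), the rider at (254,493) and the grip top at (370,105). The scene view agrees: grip top at (457,62), tab top at (258,360), rider at (95,415). Next I fit the mixer pose from these landmarks in both cameras.

```bash
cat > fit.py <<'E'
from h import *
from scipy.optimize import least_squares
L={"top":[((369,200),(.012,0,.079)),((538,490),(-.135,-.065,.006)),((241,530),(-.135,.085,.006)),((201,146),(.06,.085,.006)),((272,362),(-.057,.057,.06)),((500,334),(-.057,-.057,.06)),((246,131),(.057,.057,.06)),((475,103),(.057,-.057,.06))],
"scene":[((404,172),(.012,0,.079)),((368,573),(-.135,-.065,.006)),((57,452),(-.135,.085,.006)),((592,290),(.06,-.065,.006)),((210,268),(-.057,.057,.06)),((440,345),(-.057,-.057,.06)),((573,187),(.057,-.057,.06)),((258,360),(-.105,0,.06))]}
O={"top":(185,195),"scene":(200,195)}
def px(n,c): return (np.atleast_2d(c)+.5)/4-.5+O[n]
def T(p,P): c,s=np.cos(p[2]),np.sin(p[2]); P=np.atleast_2d(P).astype(float); return np.c_[p[0]+c*P[:,0]-s*P[:,1],p[1]+s*P[:,0]+c*P[:,1],P[:,2]]
def inv(p,P): c,s=np.cos(p[2]),np.sin(p[2]); d=np.atleast_2d(P)-[p[0],p[1],0]; return np.c_[c*d[:,0]+s*d[:,1],-s*d[:,0]+c*d[:,1],d[:,2]]
def res(p,ns=("top","scene")): return np.concatenate([(proj(n,T(p,[b for a,b in L[n]]))-px(n,[a for a,b in L[n]])).ravel() for n in ns])
def solve(ns): return least_squares(res,[.45,.03,0],loss="soft_l1",args=(ns,))
pose=solve(("top","scene")).x
if __name__=="__main__":
    for ns in(("top",),("scene",),("top","scene")):
        r=solve(ns); print(ns,r.x.round(4),"rms",np.sqrt((res(r.x,ns)**2).mean()).round(2))
    print(res(pose).reshape(-1,2).round(1).tolist())
    for n,c in(("top",(370,103)),("scene",(457,62))):
        m=inv(pose,atz(n,px(n,c),.114))[0]; print("grip",n,m.round(4),"r",np.hypot(m[0]-.012,m[1]).round(4),"ang",np.arctan2(-m[1],m[0]-.012).round(3))
    for n,c,z in(("top",(254,493),.021),("scene",(92,406),.021),("scene",(130,425),.014),("top",(286,478),.014),("top",(286,490),.014),("top",(401,425),.06),("top",(401,470),.06)):
        print(n,c,inv(pose,atz(n,px(n,c),z))[0].round(4))
    print("tab W",T(pose,(-.105,0,.045)).round(4),"axis W",T(pose,(.012,0,.098)).round(4))
E
python3 fit.py
```

```text
('top',) [0.5999 0.024  0.1098] rms 0.74
('scene',) [0.5998 0.0264 0.1196] rms 1.27
('top', 'scene') [0.5998 0.0248 0.1124] rms 1.1
[[-0.1, -0.2], [-0.1, 0.9], [-0.7, 0.7], [-0.9, 0.6], [-1.2, 0.2], [1.5, -0.3], [-1.2, -0.8], [0.3, -0.8], [1.0, -0.2], [0.3, 1.3], [-1.4, 0.3], [1.9, -0.2], [-1.5, -1.8], [1.9, -0.7], [1.8, 0.2], [-0.7, 2.7]]
grip top [ 0.0503 -0.0065  0.114 ] r 0.0388 ang 0.169
grip scene [ 0.047 -0.005  0.114] r 0.0354 ang 0.142
top (254, 493) [-0.1166  0.0737  0.021 ]
scene (92, 406) [-0.117   0.0755  0.021 ]
scene (130, 425) [-0.1132  0.0604  0.014 ]
top (286, 478) [-0.1113  0.058   0.014 ]
top (286, 490) [-0.1171  0.0586  0.014 ]
top (401, 425) [-0.0941 -0.0022  0.06  ]
top (401, 470) [-0.115   0.0003  0.06  ]
tab W [[0.4955 0.013  0.045 ]] axis W [[0.6118 0.0262 0.098 ]]
```

Run:
```python
from h import *
H=np.full((22,30),-1.)
for n in("scene","top"):
    z=np.load(n+"0.npz"); d=z["d"]; v,u=np.nonzero(d>0)
    P=world(n,np.c_[u,v],d[v,u]); 
    i=((P[:,0]+.0)/.05).astype(int); j=((P[:,1]+.75)/.05).astype(int)
    ok=(P[:,0]>0)&(i<22)&(P[:,1]>-.75)&(j<30); np.maximum.at(H,(i[ok],j[ok]),P[ok,2])
print("y",[int(100*(-.75+.05*j)) for j in range(30)])
for i in range(21,1,-1): print(f"{i*.05:.2f}"," ".join(f"{int(round(1000*h)):4d}" for h in H[i]))
from fit import *
a=.155; g=T(pose,(.012+.036*np.cos(a),-.036*np.sin(a),.098))[0]; print(g)
```

```text
y [-75, -70, -65, -60, -55, -50, -44, -40, -35, -30, -25, -19, -14, -9, -4, 0, 5, 10, 15, 20, 25, 30, 35, 40, 45, 50, 55, 60, 65, 70]
1.05 -745 -741 -740 -743 -743 -1000 -1000 -1000 -1000 -1000 -1000 -1000 -1000 -1000 -1000 -1000 -1000 -1000 -1000 -1000 -1000 -1000 -1000 -1000 -1000  341 -1000 -1000 -1000 -1000
1.00 -1000 -1000 -746 -740 -744 -1000 -1000 -1000 -1000 -1000 -1000 -1000 -1000 -1000 -1000 -1000 -1000 -1000 -1000 -1000 -1000 -1000 -1000 -1000   91  350 -1000 -1000 -1000 -1000
0.95 -1000 -1000 -1000 -1000 -1000 -1000 -1000 -1000 -1000 -1000 -1000 -1000 -1000 -1000 -1000 -1000 -1000 -1000 -1000 -1000 -1000 -1000 -1000 -1000   91  359 -1000 -1000 -1000 -1000
0.90 -1000 -1000 -1000 -1000 -1000 -1000 -1000 -1000 -1000 -1000 -1000 -1000 -1000 -1000 -1000 -1000 -1000 -1000 -1000 -1000 -1000 -1000 -1000  -13   89  369 -1000 -1000 -1000 -1000
0.85 -1000 -1000 -1000 -1000 -1000    5    5    7    6    4    5   38   39   39   39   39    5    4    5    6    6 -1000 -1000    4    4  378 -1000 -1000 -1000 -1000
0.80 -1000 -1000 -1000 -1000 -1000    6    7    6    5   95   95   41   41  
[... 1742 characters left out ...]
1000 -1000 -1000 -1000 -1000 -1000 -1000 -1000 -1000 -1000 -1000  530  392 -1000 -1000 -1000 -1000 -1000 -1000 -1000 -1000 -1000 -1000 -1000   34 -1000 -1000 -1000 -1000
0.20 -1000 -1000 -1000 -1000 -1000 -1000 -1000 -1000 -1000 -1000 -1000 -1000  541  389  244  217  190  154 -1000 -1000 -1000 -1000 -1000 -1000 -1000   28 -1000 -1000 -1000 -1000
0.15 -735 -739 -736 -738 -739 -736 -738 -738 -740 -735 -734  544  545  502  407  319  242 -641 -641 -740 -736 -740 -741 -739 -740   23 -1000 -1000 -1000 -1000
0.10 -737 -734 -738 -737 -738 -737 -734 -737 -737 -738 -737 -638 -163  152  197  201  207 -348 -641 -740 -740 -740 -734 -740 -738 -101 -1000 -1000 -1000 -1000
[0.64772771 0.02464136 0.098     ]
```

Call:
move_arm --plan '[0.173, -0.103, 0, 0, 0, 0.35, 0, 0.152, -0.133, 0, 0, 0, 0.06, 0, 0.149, -0.136, 0, 0, 0, 0, 0, 0.149, -0.136, 0, 0, 0, 0, 0, 0.149, -0.136, 0, 0, 0, 0, 0]'

```text
time: 1.62
position: [0.3711, -0.293, 0.2315]
eef_rot: [180.0, -0.0, 6.4]
contact_force: [1.2, -0.8, -0.2]
gripper_width: 0.498
finger_force: 0.0
```

Call:
move_arm --plan '[0.149, -0.136, 0, 0, 0, 0, 0, 0.149, -0.136, 0, 0, 0, 0, 0, 0.149, -0.136, 0, 0, 0, 0, 0, 0.149, -0.136, 0, 0, 0, 0, 0, 0.149, -0.136, 0, 0, 0, 0, 0]'

```text
time: 2.25
position: [0.5706, -0.0651, 0.2314]
eef_rot: [180.0, -0.0, 6.4]
contact_force: [0.6, -0.6, -0.4]
gripper_width: 0.5
finger_force: 0.0
```

Call:
move_arm --plan '[0.144, -0.134, 0, 0, 0, 0, 0, 0.144, -0.134, 0.1, 0, 0, 0, 0, 0, 0, 0.1, 0, 0, 0, 0, 0, 0, 0, 0, 0, 0, 0]'

```text
time: 2.75
position: [0.6432, 0.0208, 0.1705]
eef_rot: [-179.9, 0.3, 6.5]
contact_force: [-0.1, -0.5, 0.6]
gripper_width: 0.499
finger_force: 0.0
```

Run:
```python
from h import *
for n,(x,y) in(("scene",(230,150)),("top",(185,170))):
    im,d=robot.read_camera(n); cv2.imwrite(f"pics/{n}1.png",cv2.resize(im[y:y+150,x:x+200,::-1],None,fx=3,fy=3,interpolation=cv2.INTER_CUBIC))
a=cv2.imread("pics/scene1.png"); cv2.imwrite("pics/g1.png",a)
print(proj("scene",[[.6477,.0246,.098]]))
```

```text
[[314.66047666 218.1369118 ]]
```

View pics/g1.png

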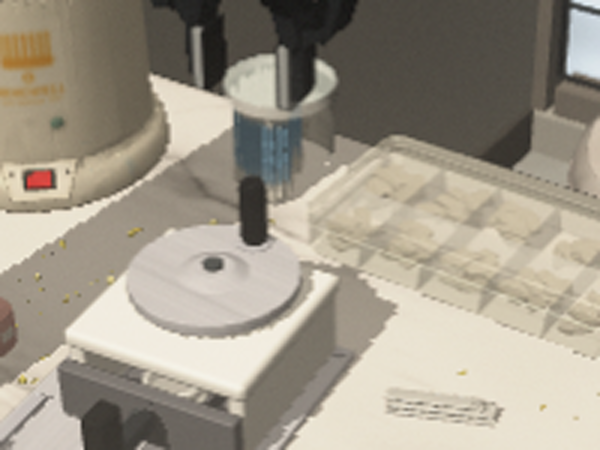

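Call:
move_arm --plan '[0, 0, 0.1, 0, 0, 0, 0]'

```text
time: 2.98
position: [0.6461, 0.0192, 0.1469]
eef_rot: [179.9, -0.4, 6.3]
contact_force: [1.3, -0.1, -0.1]
gripper_width: 0.498
finger_force: 0.0
```

Call:
move_arm --plan '[0, 0, 0, 0, 0, 0, 0]'

```text
time: 3.1
position: [0.6435, 0.0194, 0.1431]
eef_rot: [-180.0, 0.1, 6.3]
contact_force: [-0.1, 1.0, 0.6]
gripper_width: 0.503
finger_force: 0.0
```

Call:
move_arm --plan '[0.016, -0.016, 0, 0, 0, 0, 0, 0, 0, 0.1, 0, 0, 0, 0, 0, 0, 0.1, 0, 0, 0, 0, 0, 0, 0, 0, 0, 0, 0]'

```text
time: 3.6
position: [0.6481, 0.0256, 0.0825]
eef_rot: [-180.0, 0.1, 6.4]
contact_force: [-0.3, -0.6, 0.4]
gripper_width: 0.503
finger_force: 0.0
```

Call:
move_arm --plan '[0, 0, 0, 0, 0, 0, 0]'

```text
time: 3.72
position: [0.6495, 0.0254, 0.085]
eef_rot: [180.0, -0.1, 6.4]
contact_force: [-0.6, -0.4, 0.6]
gripper_width: 0.499
finger_force: 0.0
```

Well placed; closing on the sleeve now.

Call:
move_arm --plan '[0, 0, 0, 0, 0, 0, -1, 0, 0, 0, 0, 0, 0, -1, 0, 0, 0, 0, 0, 0, -1, 0, 0, 0, 0, 0, 0, -1]'

```text
time: 4.22
position: [0.6492, 0.0254, 0.0845]
eef_rot: [180.0, -0.1, 6.4]
contact_force: [-0.9, 0.4, 5.3]
gripper_width: 0.166
finger_force: 58.4
```

Run:
```python
from fit import *
o=robot.get_obs(); m=inv(pose,[o["position"]])[0]; print(m,np.arctan2(-m[1],m[0]-.012),np.hypot(m[0]-.012,m[1]),o["contact_force"],o["gripper_width"],o["finger_force"])
# circle steps in tool axes: tool x = mixer x, tool y = -mixer y
a=np.radians(9+12*np.arange(0,34)); P=np.c_[.036*np.cos(a),.036*np.sin(a)]
print(np.c_[np.degrees(a[1:]),np.diff(P,axis=0)/.3].round(3).tolist())
```

```text
[ 0.04912807 -0.00494759  0.08454668] 0.1324769927516318 0.037456268381476705 [-0.86190305  0.44872737  5.28807505] 0.16557345959584924 58.395738643594086
[[21.0, -0.006, 0.024], [33.0, -0.011, 0.022], [45.0, -0.016, 0.019], [57.0, -0.019, 0.016], [69.0, -0.022, 0.011], [81.0, -0.024, 0.006], [93.0, -0.025, 0.001], [105.0, -0.025, -0.004], [117.0, -0.023, -0.009], [129.0, -0.021, -0.014], [141.0, -0.018, -0.018], [153.0, -0.014, -0.021], [165.0, -0.009, -0.023], [177.0, -0.004, -0.025], [189.0, 0.001, -0.025], [201.0, 0.006, -0.024], [213.0, 0.011, -0.022], [225.0, 0.016, -0.019], [237.0, 0.019, -0.016], [249.0, 0.022, -0.011], [261.0, 0.024, -0.006], [273.0, 0.025, -0.001], [285.0, 0.025, 0.004], [297.0, 0.023, 0.009], [309.0, 0.021, 0.014], [321.0, 0.018, 0.018], [333.0, 0.014, 0.021], [345.0, 0.009, 0.023], [357.0, 0.004, 0.025], [369.0, -0.001, 0.025], [381.0, -0.006, 0.024], [393.0, -0.011, 0.022], [405.0, -0.016, 0.019]]
```

Call:
move_arm --plan '[-0.006, 0.024, 0, 0, 0, 0, -1, -0.011, 0.022, 0, 0, 0, 0, -1, -0.016, 0.019, 0, 0, 0, 0, -1, 0, 0, 0, 0, 0, 0, -1]'

```text
time: 4.72
position: [0.6407, 0.005, 0.0845]
eef_rot: [-180.0, -0.1, 6.4]
contact_force: [-3.2, 1.6, 6.7]
gripper_width: 0.167
finger_force: 58.6
```

```bash
cat > c.py <<'E'
from fit import *
o=robot.get_obs(); m=inv(pose,[o["position"]])[0]; f=o["contact_force"]; c,s=np.cos(pose[2]),np.sin(pose[2])
print(o["time"],m.round(4),"deg",np.degrees(np.arctan2(-m[1],m[0]-.012)).round(1),"r",np.hypot(m[0]-.012,m[1]).round(4),"F mixer",np.round([c*f[0]+s*f[1],-s*f[0]+c*f[1],f[2]],1),o["gripper_width"],o["finger_force"],o["eef_rot"])
E
python3 c.py
```

```text
4.725 [ 0.0383 -0.0243  0.0845] deg 42.7 r 0.0358 F mixer [-2.9  2.   6.7] 0.16723344387818845 58.62770020030439 [-1.79983589e+02 -7.23104750e-02  6.39656957e+00]
```

Call:
move_arm --plan '[-0.019, 0.016, 0, 0, 0, 0, -1, -0.022, 0.011, 0, 0, 0, 0, -1, -0.024, 0.006, 0, 0, 0, 0, -1, -0.025, 0.001, 0, 0, 0, 0, -1]'

```text
time: 5.22
position: [0.6158, -0.0075, 0.0845]
eef_rot: [-179.9, -0.2, 6.4]
contact_force: [0.5, 6.5, 5.2]
gripper_width: 0.164
finger_force: 58.5
```

Call:
move_arm --plan '[-0.025, -0.004, 0, 0, 0, 0, -1, -0.023, -0.009, 0, 0, 0, 0, -1, -0.021, -0.014, 0, 0, 0, 0, -1, -0.018, -0.018, 0, 0, 0, 0, -1, 0, 0, 0, 0, 0, 0, -1]'

```text
time: 5.85
position: [0.5882, 0.0027, 0.0845]
eef_rot: [180.0, -0.2, 6.4]
contact_force: [-0.5, 2.4, 6.7]
gripper_width: 0.165
finger_force: 58.7
```

```bash
python3 c.py
```

```text
5.85 [-0.014  -0.0207  0.0845] deg 141.5 r 0.0333 F mixer [-0.2  2.4  6.7] 0.1650866170685148 58.69306855369359 [ 1.79983901e+02 -1.58603827e-01  6.42786132e+00]
```

Call:
move_arm --plan '[-0.014, -0.021, 0, 0, 0, 0, -1, -0.009, -0.023, 0, 0, 0, 0, -1, -0.004, -0.025, 0, 0, 0, 0, -1, 0.001, -0.025, 0, 0, 0, 0, -1, 0.006, -0.024, 0, 0, 0, 0, -1]'

```text
time: 6.48
position: [0.5782, 0.0367, 0.0845]
eef_rot: [179.9, -0.1, 6.4]
contact_force: [-0.2, -1.3, 6.7]
gripper_width: 0.167
finger_force: 58.9
```

Call:
move_arm --plan '[0.011, -0.022, 0, 0, 0, 0, -1, 0.016, -0.019, 0, 0, 0, 0, -1, 0.019, -0.016, 0, 0, 0, 0, -1, 0.022, -0.011, 0, 0, 0, 0, -1, 0, 0, 0, 0, 0, 0, -1]'

```text
time: 7.1
position: [0.5965, 0.0603, 0.0845]
eef_rot: [-179.9, -0.1, 6.5]
contact_force: [-1.8, 5.1, 8.8]
gripper_width: 0.166
finger_force: 59.1
```

```bash
python3 c.py
```

```text
7.1 [0.0007 0.0356 0.0845] deg -107.6 r 0.0374 F mixer [-1.2  5.3  8.8] 0.1663125667182813 59.06062827911228 [-1.79943445e+02 -1.46984903e-01  6.45537807e+00]
```

Call:
move_arm --plan '[0.024, -0.006, 0, 0, 0, 0, -1, 0.025, -0.001, 0, 0, 0, 0, -1, 0.025, 0.004, 0, 0, 0, 0, -1, 0.023, 0.009, 0, 0, 0, 0, -1, 0.021, 0.014, 0, 0, 0, 0, -1]'

```text
time: 7.72
position: [0.6329, 0.0586, 0.0846]
eef_rot: [-179.9, -0.2, 6.5]
contact_force: [1.6, 4.2, 6.2]
gripper_width: 0.161
finger_force: 58.8
```

Call:
move_arm --plan '[0.018, 0.018, 0, 0, 0, 0, -1, 0.014, 0.021, 0, 0, 0, 0, -1, 0.009, 0.023, 0, 0, 0, 0, -1, 0.004, 0.025, 0, 0, 0, 0, -1, 0, 0, 0, 0, 0, 0, -1]'

```text
time: 8.35
position: [0.6491, 0.0323, 0.0846]
eef_rot: [179.9, -0.2, 6.4]
contact_force: [2.0, -1.3, 6.2]
gripper_width: 0.166
finger_force: 58.9
```

```bash
python3 c.py
```

```text
8.35 [0.0498 0.0019 0.0846] deg -2.8 r 0.0378 F mixer [ 1.9 -1.5  6.2] 0.16566670208270673 58.93678802065551 [ 1.79944725e+02 -1.77466415e-01  6.37106490e+00]
```

Call:
move_arm --plan '[-0.001, 0.025, 0, 0, 0, 0, -1, -0.006, 0.024, 0, 0, 0, 0, -1, -0.005, 0.011, 0, 0, 0, 0, -1, 0, 0, 0, 0, 0, 0, -1]'

```text
time: 8.85
position: [0.6465, 0.0144, 0.0845]
eef_rot: [180.0, -0.1, 6.4]
contact_force: [-3.0, -0.1, 6.7]
gripper_width: 0.163
finger_force: 59.1
```

```bash
python3 c.py
```

```text
8.85 [ 0.0452 -0.0156  0.0845] deg 25.2 r 0.0367 F mixer [-2.9  0.3  6.7] 0.16291454349858833 59.108425341546535 [ 1.79975281e+02 -8.70890680e-02  6.38875801e+00]
```

Call:
move_arm --plan '[0, 0, 0, 0, 0, 0, 0, 0, 0, 0, 0, 0, 0, 0, 0, 0, 0, 0, 0, 0, 0]'

```text
time: 9.22
position: [0.6463, 0.0147, 0.0828]
eef_rot: [-180.0, 0.0, 6.4]
contact_force: [0.4, -0.0, 0.6]
gripper_width: 0.498
finger_force: 0.0
```

Call:
move_arm --plan '[0, 0, -0.13, 0, 0, 0, 0, 0, 0, -0.12, 0, 0, 0, 0, -0.167, -0.026, 0, 0, 0, 0, 0, -0.167, -0.026, 0, 0, 0, 0, 0, -0.167, 0, 0, 0, 0, 0, 0]'

```text
time: 9.85
position: [0.4936, 0.0137, 0.1578]
eef_rot: [-180.0, 0.0, 6.4]
contact_force: [-0.7, 0.1, 0.2]
gripper_width: 0.499
finger_force: 0.0
```

Call:
move_arm --plan '[0, 0, 0, 0, 0, 0, 0, 0, 0, 0, 0, 0, 0, 0]'

```text
time: 10.1
position: [0.4958, 0.0133, 0.1585]
eef_rot: [180.0, -0.1, 6.4]
contact_force: [0.3, -0.5, -0.4]
gripper_width: 0.5
finger_force: 0.0
```

```bash
python3 c.py
python3 - <<'E'
from h import *
im,d=robot.read_camera("scene"); cv2.imwrite("pics/s2.png",cv2.resize(im[170:345,200:400,::-1],None,fx=3,fy=3,interpolation=cv2.INTER_CUBIC))
E
```

```text
10.1 [-0.1046  0.0002  0.1585] deg -179.9 r 0.1166 F mixer [ 0.2 -0.5 -0.4] 0.4995921966862034 0.0 [ 1.79981231e+02 -8.45729353e-02  6.39327140e+00]
```

View pics/s2.png

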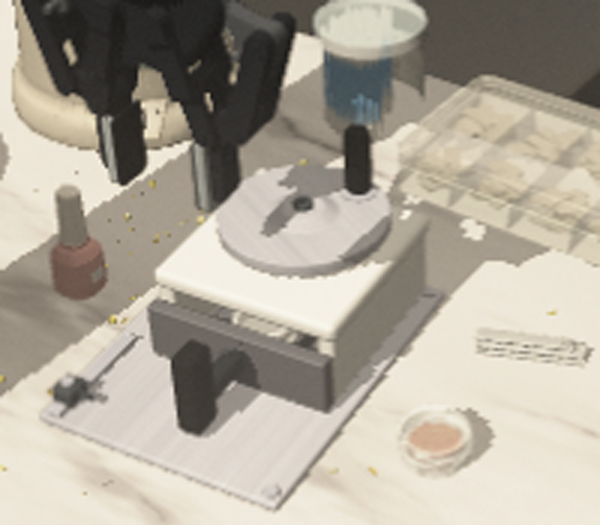

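The grip moved clockwise past its start and the tray is still shut. The tab top is at crop (193,350), between the finger columns. I descend on it next.

Call:
move_arm --plan '[0, 0, 0.147, 0, 0, 0, 0, 0, 0, 0.147, 0, 0, 0, 0, 0, 0, 0.147, 0, 0, 0, 0, 0, 0, 0, 0, 0, 0, 0]'

```text
time: 10.65
position: [0.494, 0.0136, 0.023]
eef_rot: [-179.9, 0.3, 6.4]
contact_force: [-0.3, 0.2, 0.7]
gripper_width: 0.5
finger_force: 0.0
```

Call:
move_arm --plan '[0, 0, 0, 0, 0, 0, -1, 0, 0, 0, 0, 0, 0, -1, 0, 0, 0, 0, 0, 0, -1, 0, 0, 0, 0, 0, 0, -1]'

```text
time: 11.15
position: [0.4966, 0.0143, 0.0274]
eef_rot: [-179.9, -0.2, 6.5]
contact_force: [1.3, 6.5, -2.6]
gripper_width: 0.156
finger_force: 59.8
```

```bash
python3 c.py
```

```text
11.15 [-0.1037  0.0011  0.0274] deg -179.4 r 0.1157 F mixer [ 2.   6.3 -2.6] 0.15632175853588726 59.7948431968689 [-179.92307304   -0.21143449    6.47173849]
```

Call:
move_arm --plan '[-0.01, 0, 0, 0, 0, 0, -1, -0.03, 0, 0, 0, 0, 0, -1, -0.04, 0, 0, 0, 0, 0, -1, -0.03, 0, 0, 0, 0, 0, -1, -0.03, 0, 0, 0, 0, 0, -1]'

```text
time: 11.78
position: [0.4556, 0.0094, 0.0274]
eef_rot: [-179.9, -0.3, 6.5]
contact_force: [6.2, 5.4, -5.7]
gripper_width: 0.154
finger_force: 59.3
```

Call:
move_arm --plan '[0, 0, 0, 0, 0, 0, -1, 0, 0, 0, 0, 0, 0, -1]'

```text
time: 12.02
position: [0.4556, 0.0094, 0.0274]
eef_rot: [-179.9, -0.3, 6.5]
contact_force: [5.7, 6.9, -4.4]
gripper_width: 0.152
finger_force: 59.5
```

```bash
python3 c.py
python3 - <<'E'
from h import *
o=[]
for n,(x,y) in(("scene",(195,260)),("top",(230,270))):
    im,d=robot.read_camera(n); np.savez(f"{n}3.npz",im=im,d=d); o.append(cv2.resize(im[y:y+75,x:x+65,::-1],None,fx=6,fy=6,interpolation=cv2.INTER_CUBIC))
    for l in("pointer","tray_face"):
        for r in robot.recognise(n,l)[:2]: print(n,l,round(r["score"],2),(np.array(r["rect"])*[640,480,640,480]).round(1).tolist())
cv2.imwrite("pics/p3.png",np.hstack(o))
E
```

```text
12.025 [-0.145   0.0008  0.0274] deg -179.7 r 0.157 F mixer [ 6.5  6.2 -4.4] 0.15230655017613778 59.47352349758148 [-179.94742255   -0.29522034    6.46497134]
scene pointer 0.74 [276.1, 284.6, 287.5, 302.0]
scene pointer 0.52 [217.4, 298.5, 230.9, 306.1]
scene tray_face 0.59 [242.3, 271.0, 308.9, 334.2]
top tray_face 0.82 [261.8, 279.1, 313.3, 302.1]
```

View pics/p3.png

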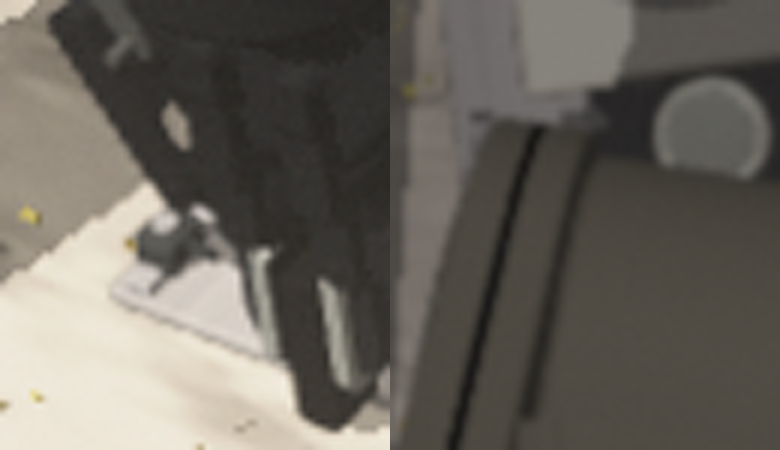

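Run:
```python
from fit import *
a=cv2.imread("pics/scene0.png"); b=cv2.imread("pics/top0.png")
def C(im,x,y,w=44,h=44): return cv2.resize(cv2.convertScaleAbs(im[y:y+h,x:x+w],alpha=1.3),None,fx=9,fy=9,interpolation=cv2.INTER_LANCZOS4)
cv2.imwrite("pics/p4.png",np.hstack([C(a,213,266),C(b,235,282)]))
for n,o in(("scene",(213,266)),("top",(235,282))):
    for P in((-.115,.075,.021),(-.115,.060,.014),(-.067,.056,.042),(-.067,.056,.01),(-.067,-.02,.042)): print(n,P,((proj(n,T(pose,P))[0]-o+.5)*9).round(0))
```

```text
scene (-0.115, 0.075, 0.021) [100. 270.]
scene (-0.115, 0.06, 0.014) [172. 325.]
scene (-0.067, 0.056, 0.042) [327.  59.]
scene (-0.067, 0.056, 0.01) [345. 194.]
scene (-0.067, -0.02, 0.042) [683. 183.]
top (-0.115, 0.075, 0.021) [116. 321.]
top (-0.115, 0.06, 0.014) [187. 312.]
top (-0.067, 0.056, 0.042) [170.  85.]
top (-0.067, 0.056, 0.01) [183.  93.]
top (-0.067, -0.02, 0.042) [522.  41.]
```

View pics/p4.png

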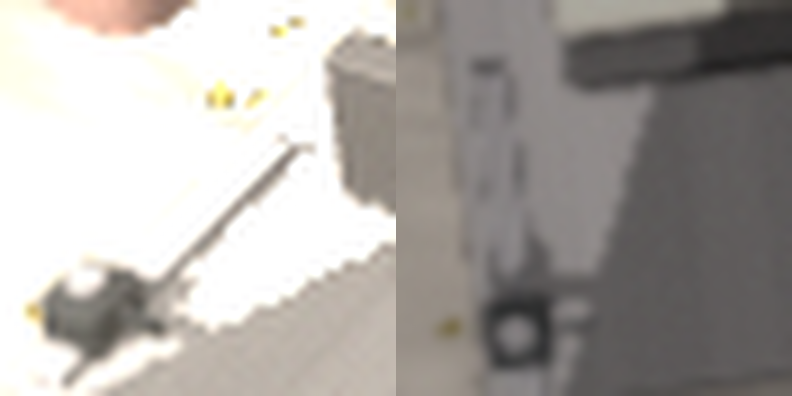

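Run:
```python
from fit import *
xs=np.arange(-.056,-.134,-.0002); ys=np.arange(.092,.036,-.0002)  # rows down = -x, cols right = -y
tiles=[]
for n in("top","scene"):
    im=cv2.imread(f"pics/{n}0.png")
    for z in(.042,.021,.014):
        X,Y=np.meshgrid(xs,ys,indexing="ij"); uv=proj(n,T(pose,np.c_[X.ravel(),Y.ravel(),np.full(X.size,z)])).reshape(*X.shape,2).astype(np.float32)
        w=cv2.remap(im,uv[...,0],uv[...,1],cv2.INTER_CUBIC); g=w.mean(2)
        w=cv2.convertScaleAbs(w,alpha=1.4 if n=="top" else 1.0)
        for k in range(6): cv2.line(w,(0,20+50*k),(8,20+50*k),(0,0,255),1)   # x=-.060-.01k
        cv2.line(w,(85,0),(85,6),(0,255,0),1); tiles.append(cv2.resize(w[:, :],(264,300*390//300*300//390)))
        def prof(y0,y1): 
            c=(ys<y1)&(ys>y0); return g[:,c].mean(1)
        if z==.042: p=prof(.044,.053)
        elif z==.021: p=prof(.071,.079)
        else: p=prof(.058,.064)
        print(n,z,[(round(1000*xs[i],1),int(p[i])) for i in range(0,len(xs),5) if (z==.042)==(xs[i]>-.085)])
cv2.imwrite("pics/r5.png",np.vstack([np.hstack(tiles[:3]),np.hstack(tiles[3:])]))
```

```text
top 0.042 [(np.float64(-56.0), 98), (np.float64(-57.0), 77), (np.float64(-58.0), 61), (np.float64(-59.0), 53), (np.float64(-60.0), 55), (np.float64(-61.0), 57), (np.float64(-62.0), 59), (np.float64(-63.0), 60), (np.float64(-64.0), 60), (np.float64(-65.0), 59), (np.float64(-66.0), 57), (np.float64(-67.0), 56), (np.float64(-68.0), 62), (np.float64(-69.0), 76), (np.float64(-70.0), 91), (np.float64(-71.0), 101), (np.float64(-72.0), 106), (np.float64(-73.0), 107), (np.float64(-74.0), 107), (np.float64(-75.0), 107), (np.float64(-76.0), 107), (np.float64(-77.0), 107), (np.float64(-78.0), 107), (np.float64(-79.0), 107), (np.float64(-80.0), 107), (np.float64(-81.0), 107), (np.float64(-82.0), 107), (np.float64(-83.0), 106), (np.float64(-84.0), 106), (np.float64(-85.0), 105)]
top 0.021 [(np.float64(-86.0), 96), (np.float64(-87.0), 97), (np.float64(-88.0), 99), (np.float64(-89.0), 100), (np.float64(-90.0), 102), (np.float64(-91.0), 103), (np.float64(-92.0), 103), (np.float64(-93.0), 104), (np.float64(-94.0), 104), (np.float64(-95.0), 103), (np.float64(-96.0), 102), (np.float64(-97.0), 101), (np.
[... 4988 characters left out ...]
(np.float64(-109.0), 182), (np.float64(-110.0), 184), (np.float64(-111.0), 177), (np.float64(-112.0), 157), (np.float64(-113.0), 138), (np.float64(-114.0), 129), (np.float64(-115.0), 119), (np.float64(-116.0), 104), (np.float64(-117.0), 98), (np.float64(-118.0), 108), (np.float64(-119.0), 134), (np.float64(-120.0), 162), (np.float64(-121.0), 183), (np.float64(-122.0), 191), (np.float64(-123.0), 193), (np.float64(-124.0), 195), (np.float64(-125.0), 198), (np.float64(-126.0), 201), (np.float64(-127.0), 198), (np.float64(-128.0), 195), (np.float64(-129.0), 194), (np.float64(-130.0), 191), (np.float64(-131.0), 188), (np.float64(-132.0), 185), (np.float64(-133.0), 178), (np.float64(-134.0), 171)]
```

View pics/r5.png

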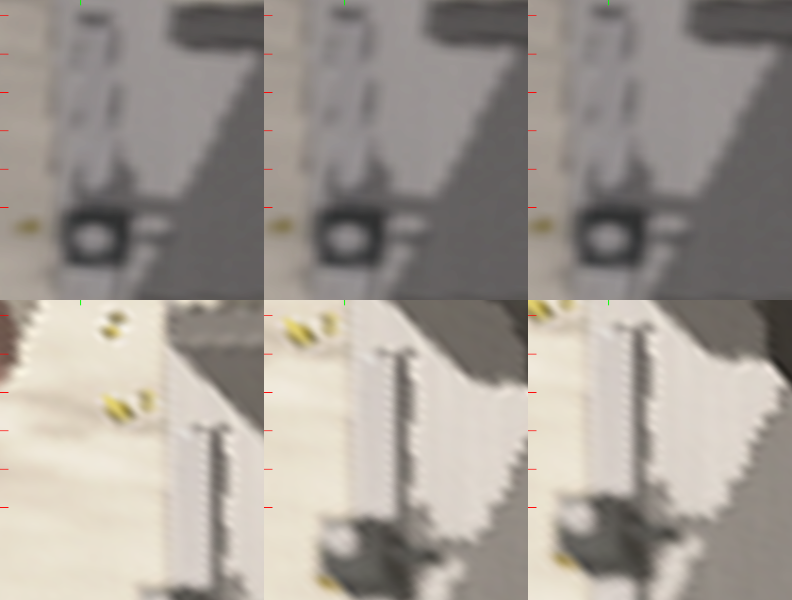

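The rectified views put the rider and fin at mixer x ≈ -117.5 mm and the shut face at ≈ -67.7 mm. That means a pull of about 49.6 mm, and 41.3 mm is done. I'll pull the rest, then check the travel at the visible right end of the panel.

Call:
move_arm --plan '[-0.014, 0, 0, 0, 0, 0, -1, -0.014, 0, 0, 0, 0, 0, -1, 0, 0, 0, 0, 0, 0, -1, 0, 0, 0, 0, 0, 0, -1]'

```text
time: 12.82
position: [0.4475, 0.0084, 0.0274]
eef_rot: [-180.0, -0.3, 6.5]
contact_force: [6.3, 7.6, -4.1]
gripper_width: 0.157
finger_force: 59.4
```

```bash
python3 c.py
python3 - <<'E'
from fit import *
xs=np.arange(-.056,-.146,-.0002); ys=np.arange(-.020,-.062,-.0002); out=[]
im,_=robot.read_camera("scene"); cv2.imwrite("pics/scene6.png",im[:,:,::-1])
for f in("scene0","scene6"):
    a=cv2.imread(f"pics/{f}.png"); X,Y=np.meshgrid(xs,ys,indexing="ij")
    uv=proj("scene",T(pose,np.c_[X.ravel(),Y.ravel(),np.full(X.size,.042)])).reshape(*X.shape,2).astype(np.float32)
    w=cv2.remap(a,uv[...,0],uv[...,1],cv2.INTER_CUBIC)
    for k in range(9): cv2.line(w,(0,20+50*k),(6,20+50*k),(0,0,255),1)
    out.append(w)
c=cv2.resize(cv2.imread("pics/scene6.png")[255:345,205:325],(360*450//270*270//270,450))[:, :]
cv2.imwrite("pics/r6.png",np.hstack(out+[cv2.resize(cv2.imread("pics/scene6.png")[250:350,210:285],(338,450),interpolation=cv2.INTER_CUBIC)]))
E
```

```text
12.825 [-0.1532  0.0008  0.0274] deg -179.7 r 0.1652 F mixer [ 7.1  6.8 -4.1] 0.15687218764649963 59.382487535476685 [-179.9511698    -0.30871662    6.46617922]
```

View pics/r6.png

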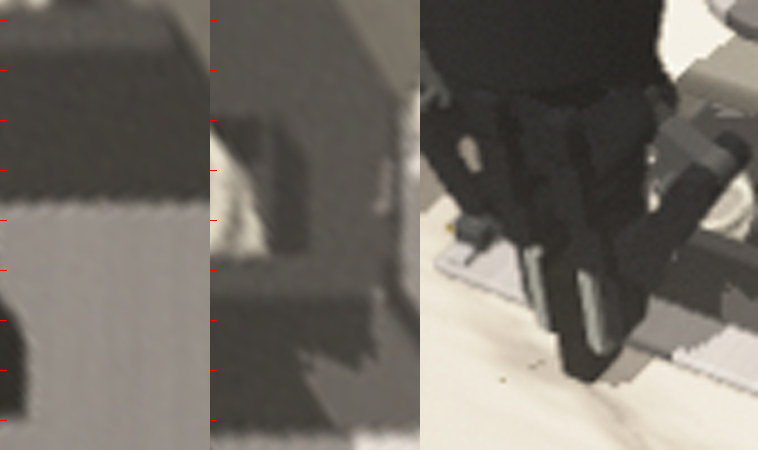

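The panel's top front edge has moved about 247 rectified rows (49.4 mm), which matches the arm's 49.5 mm, so the grip has not slipped. The jar is standing and the rider is in place, so I'm handing in.

```bash
python3 -c "
from plant import robot
print(robot.finish_job())"
```

```text
the job is handed in; nothing more can be done
None
```

I turned the wheel clockwise one full turn plus about 17° with the tray shut, then pulled the tray out 49.5 mm and handed in still holding it. By my camera measurements that puts its face level with the pointer to about 1 mm (the gripper hid that end of the tray); the jar stood in its pocket and nothing around the mixer was touched.

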